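Line up the polished brass by height for lacquering

ROBOT

A 6-joint arm with a two-finger parallel gripper is mounted at the origin on the work surface. World frame = base frame: x ahead of the robot, y to its left, z up, the work surface at z = 0. Lengths are in mm, angles in rad, forces in N, time in s.
With the tool pointing down it reaches from about 400 to 925 mm from the base axis. Payload 12.5 kg.
Tool frame: the origin (TCP) lies midway between the tips of the shut fingers; the grasp point (between the pads) lies 19 mm behind it (env.pinch_z is the z of the grasp point in the tool frame, in mm); z points along the fingers, y is the line along which they close (so a half turn about z gives the same grasp; the last joint's range is limited). The gripper opens to 95 mm and grips with 3 to 60 N. Pads are 20 mm wide; open, the fingers measure 119 mm over their backs; the gripper's body (75 mm by 180 mm) begins 59 mm behind the grasp point.
Start: joints at [-1.394, 0.491, 1.559, -0, 1.092, -0.106], TCP at [174.426, -600.185, 214.661] pointing down, gripper open.
Joint ranges: [-3.1, 3.1], [-0.84, 2.19], [0.05, 2.79], [-1.13, 4.28], [0.06, 2.93], [-2.69, 2.69]. Speed limits (rad/s): [2.22, 2.22, 2.79, 3.14, 3.14, 3.14].

INTERFACE

Orientations are given as [roll, pitch, yaw] about the fixed x, y, z axes, in that order (R = Rz(yaw) Ry(pitch) Rx(roll)).
In Python, from cell import env, eyes gives the robot as it stands.
- The arm moves only by the shell command python3 -m inch 'ROWS'. ROWS is JSON, a list of rows, each a list of 3 entries, a list of its own where there are three numbers: the shift along the tool's x, y, z in units of 60 mm (1.0 is 60 mm), then the turn about the tool's z in units of 5 degrees (1.0 is 5 degrees), then the closure, from -1 (fully open) to 1 (shut). In form: [[[tx, ty, tz], turn, claw], ...]. A call has exactly 10 rows; each row shifts and turns the commanded pose from where the row before left it, along the tool's axes as they then stand; what a row does not reach is not made up. A row lasts 1/8 s, in which the tool goes at most 62.5 mm and 10.7 degrees, less where a joint would pass 70% of its speed; a pose out of reach is approached as far as the arm can. A call is refused whole if a number of a shift passes 1 or a number of a turn 1, either way. A call with a gripper value outside its range is refused whole. The fingers move at their own pace and stop on an object; the grip force is fixed at half the most. Time passes only in rows, so rows that do not move let the fingers close, or fill a call up. It gives the time, the measured TCP pose, the force, the opening and the grip force at its end, in the units of the state.
- env.state(): the state, without advancing time (a new reading comes with each control period).
- eyes.read_camera(name): name is "scene" or "top" or "wrist"; returns a dict with "pixels" (480x640x3 uint8, red, green, blue), "fx", "fy", "cx", "cy" (pixels), "distortion" ([k1, k2, p1, p2, k3] as OpenCV has them; the pictures are not rectified), "extrinsics" (4x4, takes a point from world to camera coordinates). Camera axes: x right, y down, z forward; pixel columns grow to the right and rows downward; lengths in mm; the calibration is good to about 2 mm. A picture is of the moment at which its call begins. There is no depth.
- env.job_done(): hands the job in; it is judged then, once.
Trained networks look in a picture, given as the dict that the camera call returned (one of the last four; its "shot" number tells which), for a name from the list of things; names that differ only in an ending like _2 or _b are one class to them, and where a whole thing is asked for, a point or a joint stands for the part that bears it (a point fixed in the world has none). Each returns a list of dicts, best first, with "score" (0 to 1); they miss things now and then, are a little off and sometimes report something else, mostly with a low value. They report only what shows in the picture. A call takes as long as a camera call. They do not tell look-alikes from the thing itself.
- eyes.boxes_of(name, picture): "centre" ([row, column] in pixels, amid what is visible of it).
- eyes.cut_out(name, picture): "mask" (480x640 bool, what is visible of it) and "centre" ([row, column] in pixels, amid what is visible of it).
- eyes.spot_point(name, picture): "centre" ([row, column] in pixels: a listed point, or the origin of a listed thing).
The state is a dict: "t": time; "joints": joint angles; "qvel": joint speeds; "tau": joint torques, N m; "eef_pos": TCP position; "tcp_rot": TCP orientation; "ft_force": force on the tool from outside, world axes, zero at the start; "moment": the same for the moment, N m; "opening": opening from 0.0 (shut) to 1.0 (fully open); "grip_force": force on a finger pad.
Only numpy, scipy, OpenCV 4.12 (cv2) and the standard library are available. Lean on these libraries where they do the work, as an engineer would, in place of code of your own. Each camera call takes 0.05 s, during which the arm holds its last target. There are 200 camera calls.

TASK

Stand the four polished brass pieces on the four round steel stands of the spraying plank in order of height, the tallest next to the upright metal shield and then downward to the shortest at the far end, one piece upright in the middle of each stand. Set them down rather than dropping them, knock none over, and leave the jar of polish where it is.

Things in the scene. Friction and masses are not known exactly. Their poses are not given: they have to be found in the camera images.
- candlestick: The tallest piece: polished brass candlestick, 140 mm high, round base 68 mm across; its slim stem carries a plain round socket 28 mm across from 102 mm up to the rim at 140 mm (grip there). 0.3 to 0.55 kg. Loose; grasp from above, closing on the part named. Origin: centre of its underside; z up along its axis of revolution.
- vase: The second tallest: brass bud vase, 110 mm high, foot 48 mm and belly 64 mm across (belly at 40 mm up), straight round neck 32 mm across from 70 to 104 mm up (grip there), mouth 35 mm across. 0.3 to 0.5 kg. Loose; grasp from above, closing on the part named. Origin: centre of its underside; z up along its axis of revolution.
- sugar_bowl: The third tallest and the widest: squat brass sugar bowl with its lid fixed on, 84 mm high, 84 mm across, foot 54 mm across; a plain upright knob 18 mm across stands on the lid from 60 to 84 mm up (grip the knob with the fingertips, keeping them above the lid). 0.33 to 0.55 kg. Loose; grasp from above, closing on the part named. Origin: centre of its underside; z up along its axis of revolution.
- beaker: The shortest: plain open brass beaker, 56 mm high, 50 mm across at the rim, 48 mm at the foot (grip across the outside). 0.13 to 0.21 kg. Loose; grasp from above, closing on the part named. Origin: centre of its underside; z up along its axis of revolution.
- stand_a: One of four alike, fixed round steel stands, 72 mm across and 10 mm high, in a row along a pale wooden plank, 85 to 105 mm from centre to centre along the row and up to 6 mm off its line; which name stands where varies. Origin: centre of its underside, 12 mm above the table (on the plank), so its top face is 22 mm above the table.
- stand_b: One of four alike, fixed round steel stands, 72 mm across and 10 mm high, in a row along a pale wooden plank, 85 to 105 mm from centre to centre along the row and up to 6 mm off its line; which name stands where varies. Origin: centre of its underside, 12 mm above the table (on the plank), so its top face is 22 mm above the table.
- stand_c: One of four alike, fixed round steel stands, 72 mm across and 10 mm high, in a row along a pale wooden plank, 85 to 105 mm from centre to centre along the row and up to 6 mm off its line; which name stands where varies. Origin: centre of its underside, 12 mm above the table (on the plank), so its top face is 22 mm above the table.
- stand_d: One of four alike, fixed round steel stands, 72 mm across and 10 mm high, in a row along a pale wooden plank, 85 to 105 mm from centre to centre along the row and up to 6 mm off its line; which name stands where varies. Origin: centre of its underside, 12 mm above the table (on the plank), so its top face is 22 mm above the table.
- shield: Fixed upright aluminium spray shield standing across one end of the plank (either end), 90 mm wide, 4 mm thick, 100 mm high; origin: centre of its foot on the plank, 12 mm above the table; its own y axis runs along the row. It is about 85 mm from the centre of the nearest stand. The other end of the plank has only a low wooden block, 24 mm high.
- polish_jar: Amber glass jar of metal polish, 54 mm across, 62 mm high, standing loose among the brass pieces; not to be moved. Origin: centre of its underside.
Things that resemble listed ones, but are neither listed nor needed, are in the scene too. What is shaped like the sugar_bowl but red or turquoise is not meant.

How it is judged:
By the outcome, as a careful person would: the job done as asked, in the order asked, and still so for the second after the job is handed in, with the robot touching nothing.
It also fails if it takes over 112 s, if anything falls off the work surface, if the arm or the gripper's body presses on something with over 40 N, if the wrist force passes 120 N, or if a joint passes its speed limit or range.

## Working session

There is one attempt and no reset: what is moved stays moved. The work goes in short steps, Python scripts to look and compute and a shell command to move; the robot and the scene stay as the last step left them, time stands still between calls to the robot, and variables do not carry over. Pictures are saved under pics/ and viewed, at most 14 in all, crops included, and the job is handed in when it is done.

```bash
ls; mkdir -p pics; python3 - <<'E'
from cell import env,eyes
import cv2
s=env.state();print(s['t'],s['eef_pos'],s['tcp_rot'],s['opening'],env.pinch_z)
for n in("scene","top"):
    p=eyes.read_camera(n);cv2.imwrite(f"pics/{n}0.png",p["pixels"][:,:,::-1])
    print(n,p["fx"],p["cx"],p["cy"],p["distortion"],p["extrinsics"])
E
```

```text
pics
0.0 [ 174.37485296 -599.91321195  214.09435874] [-3.14048771e+00 -1.04366313e-04  2.82817004e-01] 0.9997876233992102 -18.8
scene 435.0870958086399 314.0623557911482 236.6852524874888 [-0.10604252  0.          0.          0.          0.        ] [[-7.06984288e-01  7.07182766e-01  8.10883692e-03  4.31255629e+02]
 [ 3.66067424e-01  3.75726782e-01 -8.51365977e-01 -8.54422984e+01]
 [-6.05118053e-01 -5.98933987e-01 -5.24509505e-01  1.49891980e+03]
 [ 0.00000000e+00  0.00000000e+00  0.00000000e+00  1.00000000e+00]]
top 551.1575791197547 322.1027210273967 235.0734506853757 [-0.16163757  0.          0.          0.          0.        ] [[-6.66013987e-03 -9.99964665e-01  5.12938104e-03 -1.30433199e+02]
 [-9.97992111e-01  6.32372725e-03 -6.30218810e-02  5.08012802e+02]
 [ 6.29872173e-02 -5.53881635e-03 -9.97998964e-01  1.44959272e+03]
 [ 0.00000000e+00  0.00000000e+00  0.00000000e+00  1.00000000e+00]]
```

View pics/top0.png

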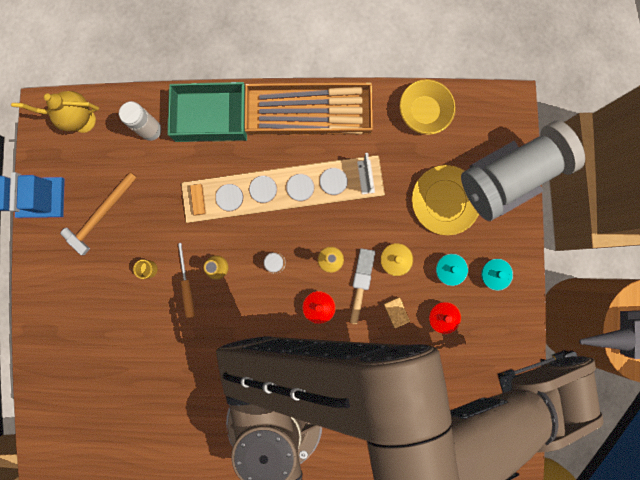

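View pics/scene0.png

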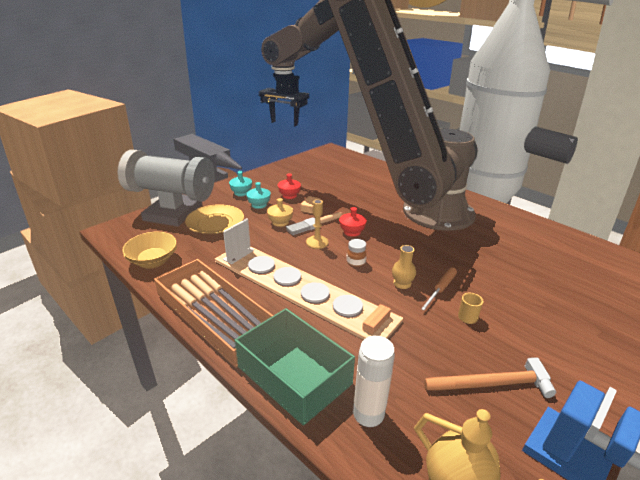

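The top view shows the beaker at about (143,268), vase (215,267), jar (273,262), candlestick (331,260) and brass sugar bowl (397,260). The stands are at (229,197), (263,189), (300,187) and (333,181). The shield is on the right at (366,172), so the right-hand stand gets the tallest piece. The scene view agrees.

I'll fit each piece's silhouette in both views.

```bash
cat >h.py <<'E'
from cell import env,eyes
import numpy as np,cv2
from scipy.optimize import minimize
PROF=dict(candlestick=[(0,34),(6,34),(10,12),(100,8),(102,14),(140,14)],
 vase=[(0,24),(40,32),(70,16),(104,16),(110,17.5)],
 sugar_bowl=[(0,27),(30,42),(58,20),(60,9),(84,9)],
 beaker=[(0,24),(56,25)],stand_a=[(12,36),(22,36)],polish_jar=[(0,27),(62,27)])
A=np.linspace(0,2*np.pi,40)
def proj(P,p):
    E=p["extrinsics"];K=np.array([[p["fx"],0,p["cx"]],[0,p["fy"],p["cy"]],[0,0,1.]])
    return cv2.projectPoints(np.float64(P).reshape(-1,1,3),cv2.Rodrigues(E[:3,:3])[0],E[:3,3],K,np.array(p["distortion"]))[0][:,0]
def sil(name,xy,p,z0=0):
    m=np.zeros((480,640),np.uint8);d=None
    for z,r in PROF[name]:
        c=proj(np.c_[xy[0]+r*np.cos(A),xy[1]+r*np.sin(A),0*A+z+z0],p).astype(np.float32)
        if d is not None: cv2.fillConvexPoly(m,np.round(cv2.convexHull(np.r_[c,d])*16).astype(int),255,cv2.LINE_AA,4)
        d=c
    return m/255.
def back(rc,p,z):
    K=np.array([[p["fx"],0,p["cx"]],[0,p["fy"],p["cy"]],[0,0,1.]])
    u=cv2.undistortPoints(np.float64([[rc[::-1]]]),K,np.array(p["distortion"]))[0,0]
    E=p["extrinsics"];d=E[:3,:3].T@[u[0],u[1],1];o=-E[:3,:3].T@E[:3,3]
    return (o+d*(z-o[2])/d[2])[:2]
def fit(name,mask,p,x0,z0=0):
    m=mask.astype(float)
    f=lambda x:1-np.minimum(m,s:=sil(name,x,p,z0)).sum()/np.maximum(m,s).sum()
    r=minimize(f,x0,method="Nelder-Mead",options=dict(initial_simplex=np.array(x0)+[[0,0],[12,0],[0,12]],xatol=.1,fatol=1e-4))
    return r.x,1-r.fun
E
python3 - <<'E'
from h import *
for n in("top","scene"):
    p=eyes.read_camera(n)
    for k in PROF:
        for d in eyes.cut_out(k,p):
            if d["score"]<.3: continue
            z=np.mean(PROF[k][0][0]+PROF[k][-1][0])/2
            x,i=fit(k,d["mask"],p,back(d["centre"],p,z))
            print(n,k,round(d["score"],2),np.round(d["centre"]),np.round(x,1),round(i,2))
    print("shield",[(np.round(back(d["centre"],p,12)),d["score"]) for d in eyes.spot_point("shield",p)])
    for k in list(PROF)[:4]: print(k,[np.round(back(d["centre"],p,0)) for d in eyes.spot_point(k,p)])
E
```

```text
top candlestick 0.96 [259. 331.] [ 442.2 -158.3] 0.82
top sugar_bowl 0.93 [258. 397.] [ 440.3 -328.5] 0.9
top sugar_bowl 0.74 [318. 445.] [ 284.9 -456.2] 0.89
top sugar_bowl 0.64 [270. 496.] [ 397.7 -599.9] 0.93
top sugar_bowl 0.64 [307. 320.] [ 317.9 -124.9] 0.9
top sugar_bowl 0.63 [268. 452.] [ 412.3 -476.9] 0.9
top beaker 0.76 [269. 144.] [418.6 338.7] 0.85
top stand_a 0.9 [190. 260.] [631.7  24.3] 0.94
top stand_a 0.88 [189. 299.] [635.3 -76.7] 0.94
top stand_a 0.87 [199. 228.] [609.5 115.8] 0.96
top stand_a 0.57 [180. 333.] [ 650.9 -165.5] 0.94
top polish_jar 0.64 [261. 273.] [434.1  -9.4] 0.89
shield [(array([ 666., -252.]), 0.95)]
candlestick [array([ 448., -157.])]
vase [array([426., 148.])]
sugar_bowl [array([ 313., -125.]), array([ 440., -329.]), array([ 285., -448.]), array([ 405., -593.])]
beaker [array([416., 334.])]
scene candlestick 0.69 [232. 315.] [ 440.6 -155.8] 0.82
scene vase 0.84 [273. 402.] [420.7 143. ] 0.91
scene vase 0.6 [263. 263.] [ 668.4 -144. ] 0.47
scene sugar_bowl 0.97 [195. 259.] [ 403.5 -481.3] 0.86
scene sugar_bowl 0.7 [186. 237.] [ 391.6 -605.2] 0.87
scene sugar_bowl 0.63 [185. 288.] [ 279.  -461.9] 0.89
scene sugar_bowl 0.58 [225. 349.] [ 311.9 -128.1] 0.88
scene sugar_bowl 0.55 [213. 282.] [ 432.2 -332.5] 0.87
scene beaker 0.69 [311. 471.] [418.7 338.5] 0.94
scene stand_a 0.96 [274. 287.] [634.3 -77. ] 0.87
scene stand_a 0.92 [293. 314.] [631.   24.2] 0.9
scene stand_a 0.8 [304. 348.] [611.  113.2] 0.93
scene stand_a 0.66 [262. 261.] [ 649.5 -167.5] 0.93
scene polish_jar 0.83 [251. 354.] [427.7 -12.8] 0.74
shield [(array([ 656., -251.]), 0.91)]
candlestick [array([ 433., -159.])]
vase [array([428., 141.])]
sugar_bowl [array([ 265., -476.]), array([ 325., -122.]), array([ 448., -311.]), array([ 417., -469.]), array([ 404., -595.])]
beaker [array([424., 341.])]
```

```bash
python3 -m inch '[[[0,0,0],-1,-1],[[0,0,0],-1,-1],[[0,0,0],-1,-1],[[0,0,0],-1,-1],[[0,0,0],-1,-1],[[0,0,0],-1,-1],[[0,0,0],-1,-1],[[0,0,0],-1,-1],[[0,0,0],-1,-1],[[0,0,0],-1,-1]]'; python3 -m inch '[[[0,0,0],-1,-1],[[0,0,0],-1,-1],[[0,0,0],-1,-1],[[0,0,0],-1,-1],[[0,0,0],-0.76,-1],[[0.8,0.48,0],0,-1],[[0.8,0.48,0],0,-1],[[0.8,0.48,0],0,-1],[[0.8,0.48,0],0,-1],[[0.8,0.48,0],0,-1]]'; python3 -c "
from h import *
s=env.state();print(s['t'],s['eef_pos'],s['tcp_rot'],s['joints'])"
```

```text
t: 2.55
eef_pos: [174.4, -600.2, 214.7]
tcp_rot: [3.142, 0.0, 1.158]
ft_force: [0.1, -0.2, -0.1]
opening: 0.999
grip_force: 0.0
t: 3.8
eef_pos: [319.1, -358.7, 214.8]
tcp_rot: [3.141, 0.001, 1.571]
ft_force: [0.8, -0.7, 0.1]
opening: 1.002
grip_force: 0.0
3.8 [ 319.09757308 -358.6718396   214.83646502] [3.14121991e+00 5.40138717e-04 1.57053913e+00] [-9.81432332e-01  2.85332693e-01  1.90284443e+00  1.16125050e-05
  9.52759331e-01 -9.81181959e-01]
```

```bash
python3 -m inch '[[[0.67,0.41,0],0,-1],[[0.67,0.41,0],0,-1],[[0.67,0.41,0],0,-1],[[0.67,0.41,0],0,-1],[[0.67,0.41,0],0,-1],[[0,0,0],0,-1],[[0,0,0],0,-1],[[0,0,0],0,-1],[[0,0,0],0,-1],[[0,0,0],0,-1]]'; python3 -c "
from h import *
p=eyes.read_camera('wrist');cv2.imwrite('pics/w1.png',p['pixels'][:,:,::-1]);print(p['extrinsics'],p['fx'],p['distortion'])
for d in eyes.cut_out('candlestick',p): print(d['score'],d['centre'],fit('candlestick',d['mask'],p,(441,-157)))
for k in [(441.5,-157,140),(441.5,-157,0)]: print(proj([k],p))
"
```

```text
t: 5.05
eef_pos: [441.2, -159.7, 214.6]
tcp_rot: [3.142, 0.0, 1.57]
ft_force: [-0.1, -0.1, 0.0]
opening: 1.002
grip_force: 0.0
[[ 9.99998961e-01 -1.34918232e-03 -5.07774340e-04 -4.41109899e+02]
 [-1.17290174e-03 -9.66267686e-01  2.57537149e-01 -1.81916171e+02]
 [-8.38110503e-04 -2.57536285e-01 -9.66268265e-01  3.49446558e+02]
 [ 0.00000000e+00  0.00000000e+00  0.00000000e+00  1.00000000e+00]] 403.324163183492 [0.0081801 0.        0.        0.        0.       ]
0.81 [217.2, 319.3] (array([ 443.24480796, -154.77018273]), np.float64(0.9285961569783077))
0.28 [220.7, 542.5] (array([ 441., -157.]), np.float64(0.0))
[[318.11818175 251.68230382]]
[[317.89959693 211.41265192]]
```

View pics/w1.png

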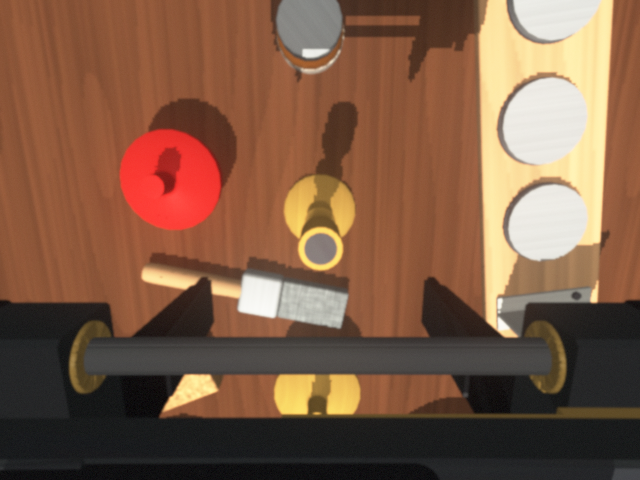

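The wrist view shows the candlestick rim at about (321,248), which puts the piece at about (443,-155). I'll descend and grip it.

```bash
python3 -c "
from h import *
p=eyes.read_camera('wrist')
for d in eyes.cut_out('stand_a',p): print(d['score'],d['centre'],fit('stand_a',d['mask'],p,back(d['centre'],p,20)))
"; python3 -m inch '[[[0.075,0.03,0],0,-1],[[0,0,0.4],0,-1],[[0,0,0.4],0,-1],[[0,0,0.4],0,-1],[[0,0,0.4],0,-1],[[0,0,0.2],0,-1],[[0,0,0],0,1],[[0,0,0],0,1],[[0,0,0],0,1],[[0,0,0],0,1]]'
```

```text
0.75 [118.4, 540.5] (array([634.98057965, -75.48343985]), np.float64(0.9792137113051478))
0.71 [17.2, 549.7] (array([631.41077485,  24.64340033]), np.float64(0.9686087882646653))
0.66 [221.0, 543.4] (array([ 651.22267108, -164.29290442]), np.float64(0.9611632361177054))
t: 6.5
eef_pos: [443.4, -154.8, 107.1]
tcp_rot: [3.141, 0.0, 1.571]
ft_force: [0.2, 1.6, -0.1]
opening: 0.637
grip_force: 0.0
```

```bash
python3 -m inch '[[[0,0,0],0,1],[[0,0,0],0,1],[[0,0,0],0,1],[[0,0,0],0,1],[[0,0,0],0,1],[[0,0,0],0,1],[[0,0,0],0,1],[[0,0,-0.2],0,1],[[0,0,-0.4],0,1],[[0,0,-0.4],0,1]]'
```

```text
t: 7.75
eef_pos: [443.0, -154.5, 167.7]
tcp_rot: [-3.141, -0.0, 1.571]
ft_force: [-0.2, -0.1, -4.8]
opening: 0.286
grip_force: 30.0
```

```bash
python3 -c "
from h import *
s=env.state();print(s['eef_pos'],s['ft_force'])
p=eyes.read_camera('wrist');cv2.imwrite('pics/w2.png',p['pixels'][:,:,::-1])
for d in eyes.cut_out('candlestick',p)[:1]: print(d['score'],d['centre'],fit('candlestick',d['mask'],p,(443,-154),60.5))
"
```

```text
[ 443.04649646 -154.53867832  167.67674403] [-0.22840115 -0.13857989 -4.76982522]
0.7 [260.4, 316.9] (array([ 443.03375721, -153.25665903]), np.float64(0.7959100187083369))
```

View pics/w2.png

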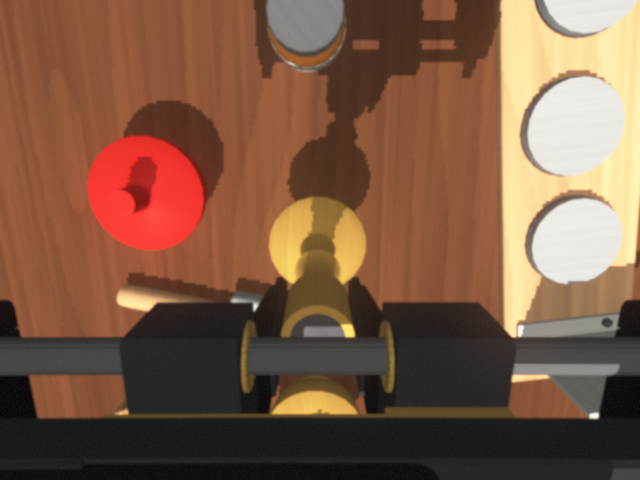

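```bash
python3 -m inch '[[[0,0.25,0],0,1],[[-0.03,0.5,0],0,1],[[-0.03,0.55,0],0,1],[[-0.03,0.55,0],0,1],[[-0.03,0.55,0],0,1],[[-0.03,0.5,0],0,1],[[-0.03,0.37,0],0,1],[[0,0.2,0],0,1],[[0,0,0.2],0,1],[[0,0,0.2],0,1]]'; python3 -m inch '[[[0,0,0.1],0,1],[[0,0,0.06],0,1],[[0,0,0.04],0,1],[[0,0,0.02],0,1],[[0,0,0],0,1],[[0,0,0],0,1],[[0,0,0],0,1],[[0,0,0],0,1],[[0,0,0],0,1],[[0,0,0],0,1]]';python3 -c "
from h import *
p=eyes.read_camera('wrist');cv2.imwrite('pics/w3.png',p['pixels'][:,:,::-1])
print(env.state()['eef_pos'])
for d in eyes.cut_out('stand_a',p): print(d['score'],d['centre'],fit('stand_a',d['mask'],p,back(d['centre'],p,20)))
for d in eyes.cut_out('candlestick',p)[:1]: print(d['score'],d['centre'],fit('candlestick',d['mask'],p,(651,-164),23))
"
```

```text
t: 9.1
eef_pos: [650.5, -165.2, 141.1]
tcp_rot: [-3.14, -0.0, 1.571]
ft_force: [-1.1, 0.4, -4.8]
opening: 0.288
grip_force: 30.0
t: 10.35
eef_pos: [651.4, -165.5, 129.4]
tcp_rot: [3.142, 0.0, 1.571]
ft_force: [-0.1, 0.6, -4.6]
opening: 0.287
grip_force: 30.0
[ 651.40363655 -165.46061199  129.40861288]
0.96 [195.8, 324.8] (array([ 652.21778009, -161.6978131 ]), np.float64(0.13278393017318701))
0.65 [0.5, 289.8] (array([632.78882706,  23.96604436]), np.float64(0.9220350790918778))
0.64 [107.5, 295.6] (array([637.0285755 , -75.52612068]), np.float64(0.9824467563020861))
0.28 [406.0, 65.6] (array([ 443.43029727, -325.61027361]), np.float64(0.2586847394516436))
0.22 [260.0, 316.3] (array([ 651.47807076, -171.16924577]), np.float64(0.6875098919831738))
0.95 [259.4, 318.8] (array([ 651.47451782, -164.52528381]), np.float64(0.7858127348498317))
```

View pics/w3.png

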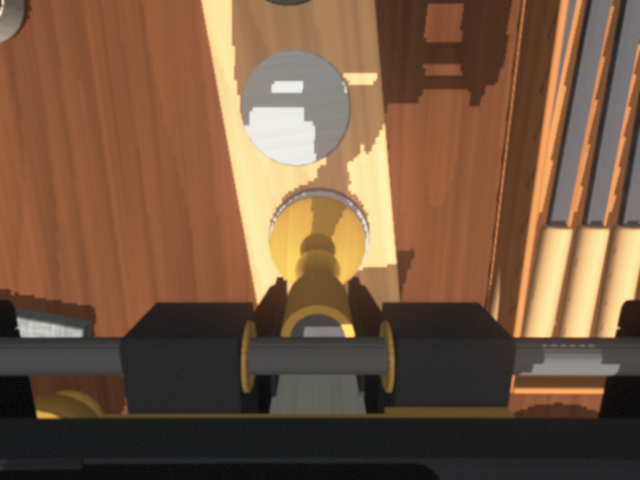

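Held upright just above its stand. The stand's rim shows as a crescent at the top and right, roughly (368,230), so I'll nudge about 1 mm, lower to contact and release.

```bash
python3 -m inch '[[[0.015,0.013,0],0,1],[[0,0,0.006],0,1],[[0,0,0.006],0,1],[[0,0,0],0,1],[[0,0,0],0,1],[[0,0,0],0,1],[[0,0,0],0,1],[[0,0,0],0,1],[[0,0,0],0,1],[[0,0,0],0,1]]'
```

```text
t: 11.75
eef_pos: [652.2, -164.6, 128.7]
tcp_rot: [3.142, 0.0, 1.571]
ft_force: [-0.6, 0.9, -3.6]
opening: 0.292
grip_force: 30.0
```

```bash
python3 -m inch '[[[0,0,0.007],0,1],[[0,0,0],0,1],[[0,0,0],0,0.3],[[0,0,0],0,0],[[0,0,0],0,-1],[[0,0,0],0,-1],[[0,0,0],0,-1],[[0,0,0],0,-1],[[0,0,-0.15],0,-1],[[0,0,-0.3],0,-1]]'
```

```text
t: 13.0
eef_pos: [652.0, -164.5, 155.9]
tcp_rot: [-3.141, -0.0, 1.571]
ft_force: [0.3, -0.8, 0.8]
opening: 0.984
grip_force: 0.0
```

```bash
python3 -m inch '[[[0,0,-0.5],0,-1],[[0,0,-0.5],0,-1],[[0.65,-0.48,0],0,-1],[[0.65,-0.48,0],0,-1],[[0.65,-0.48,0],0,-1],[[0.65,-0.48,0],0,-1],[[0.65,-0.48,0],0,-1],[[0.65,-0.48,0],0,-1],[[0.65,-0.48,0],0,-1],[[0.65,-0.48,0],0,-1]]';  python3 -m inch '[[[0,0,0.3],0,-1],[[0,0,0],0,-1],[[0,0,0],0,-1],[[0,0,0],0,-1],[[0,0,0],0,-1],[[0,0,0],0,-1],[[0,0,0],0,-1],[[0,0,0],0,-1],[[0,0,0],0,-1],[[0,0,0],0,-1]]';python3 -c "
from h import *
p=eyes.read_camera('wrist');cv2.imwrite('pics/w4.png',p['pixels'][:,:,::-1])
print(env.state()['eef_pos'])
for d in eyes.cut_out('stand_a',p): print(d['score'],d['centre'],fit('stand_a',d['mask'],p,back(d['centre'],p,20)))
for d in eyes.cut_out('vase',p)[:2]: print(d['score'],d['centre'],fit('vase',d['mask'],p,(421,144)))
print(proj([(421,144,110)],p))
p=eyes.read_camera('top')
for d in eyes.cut_out('candlestick',p)[:1]: print(d['score'],d['centre'],fit('candlestick',d['mask'],p,(651,-164),22))
for d in eyes.cut_out('vase',p)[:2]: print(d['score'],d['centre'],fit('vase',d['mask'],p,(421,144)))
"
```

```text
t: 14.25
eef_pos: [421.1, 148.6, 216.6]
tcp_rot: [3.14, -0.0, 1.571]
ft_force: [0.3, 0.0, 0.9]
opening: 1.0
grip_force: 0.0
t: 15.5
eef_pos: [421.8, 147.4, 197.3]
tcp_rot: [-3.142, 0.0, 1.571]
ft_force: [0.1, 1.3, 0.2]
opening: 1.002
grip_force: 0.0
[421.75054756 147.43993976 197.25091208]
0.73 [325.9, 514.8] (array([607.85340716,  22.4944825 ]), np.float64(0.0776001862875233))
0.56 [256.7, 525.1] (array([610.07249276, 115.93695017]), np.float64(0.9685332603488005))
0.76 [231.0, 320.5] (array([423.29822612, 146.28654242]), np.float64(0.9285533496678191))
[[316.49581726 255.24008378]]
0.85 [181.3, 334.4] (array([ 650.54923511, -165.67976236]), np.float64(0.9114248107930238))
0.54 [265.1, 216.4] (array([423.8359375, 141.984375 ]), np.float64(0.6210016756656117))
```

View pics/w4.png

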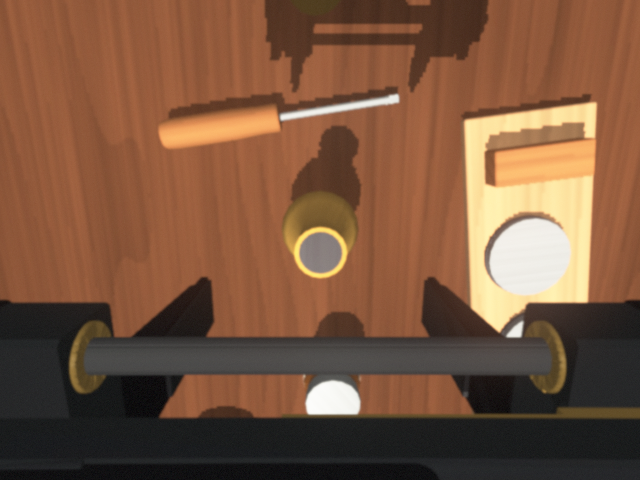

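Vase rim is at (320,251), so the vase is at about (423,146). Descending and gripping.

```bash
python3 -m inch '[[[-0.023,0.02,0.2],0,-1],[[0,0,0.45],0,-1],[[0,0,0.45],0,-1],[[0,0,0.45],0,-1],[[0,0,0.36],0,-1],[[0,0,0.18],0,-1],[[0,0,0],0,1],[[0,0,0],0,1],[[0,0,0],0,1],[[0,0,0],0,1]]';  python3 -m inch '[[[0,0,0],0,1],[[0,0,0],0,1],[[0,0,0],0,1],[[0,0,0],0,1],[[0,0,0],0,1],[[0,0,0],0,1],[[0,0,0],0,1],[[0,0,-0.2],0,1],[[0,0,-0.4],0,1],[[0,0,-0.4],0,1]]'
```

```text
t: 17.05
eef_pos: [423.2, 146.1, 72.3]
tcp_rot: [3.141, -0.0, 1.571]
ft_force: [0.1, -0.3, -0.2]
opening: 0.637
grip_force: 0.0
t: 18.3
eef_pos: [422.3, 146.0, 132.8]
tcp_rot: [-3.14, 0.0, 1.571]
ft_force: [-0.1, 0.1, -3.3]
opening: 0.338
grip_force: 30.0
```

```bash
python3 -m inch '[[[-0.2,0.2,0],0,1],[[-0.4,0.4,0],0,1],[[-0.5,0.5,0],0,1],[[-0.55,0.5,0],0,1],[[-0.55,0.5,0],0,1],[[-0.5,0.5,0],0,1],[[-0.45,0.45,0],0,1],[[-0.35,0.35,0],0,1],[[-0.2,0.16,0],0,1],[[0,0,0],0,1]]';  python3 -m inch '[[[0,0,0.2],0,1],[[0,0,0.2],0,1],[[0,0,0.12],0,1],[[0,0,0.07],0,1],[[0,0,0.03],0,1],[[0,0,0],0,1],[[0,0,0],0,1],[[0,0,0],0,1],[[0,0,0],0,1],[[0,0,0],0,1]]';python3 -c "
from h import *
p=eyes.read_camera('wrist');cv2.imwrite('pics/w5.png',p['pixels'][:,:,::-1])
print(env.state()['eef_pos'])
for d in eyes.cut_out('vase',p)[:1]: print(d['score'],d['centre'],fit('vase',d['mask'],p,(635,-76),22.5))
"
```

```text
t: 19.55
eef_pos: [636.3, -76.8, 130.9]
tcp_rot: [-3.14, -0.0, 1.57]
ft_force: [-0.3, 0.7, -4.4]
opening: 0.344
grip_force: 30.0
t: 20.8
eef_pos: [636.6, -76.0, 94.7]
tcp_rot: [3.141, 0.0, 1.571]
ft_force: [-0.6, -0.3, -3.0]
opening: 0.339
grip_force: 30.0
[636.590799   -75.95328406  94.71833889]
0.82 [278.5, 317.6] (array([636.58532161, -76.35743448]), np.float64(0.6799394957153088))
```

View pics/w5.png

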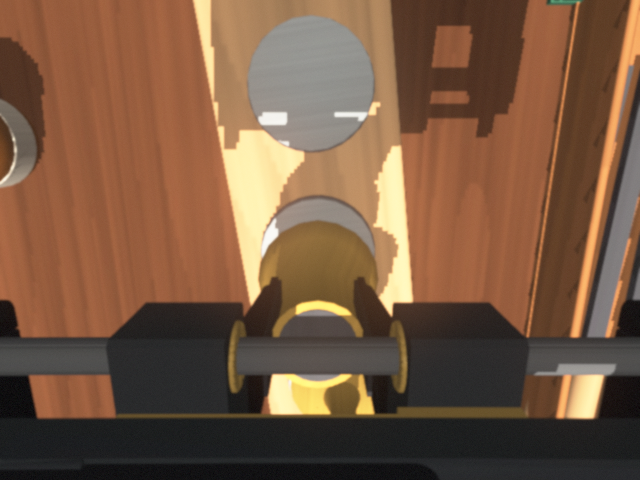

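The vase is centred on its stand in the image (both at column ~318). I'll set it down.

```bash
python3 -m inch '[[[0,-0.005,0.008],0,1],[[0,0,0.006],0,1],[[0,0,0],0,1],[[0,0,0],0,1],[[0,0,0],0,1],[[0,0,0],0,1],[[0,0,0],0,1],[[0,0,0],0,1],[[0,0,0],0,1],[[0,0,0],0,1]]'
```

```text
t: 22.15
eef_pos: [636.3, -76.0, 93.9]
tcp_rot: [3.141, 0.0, 1.571]
ft_force: [0.2, -0.5, 0.0]
opening: 0.345
grip_force: 30.0
```

```bash
python3 -m inch '[[[0,0,0],0,0.3],[[0,0,0],0,0],[[0,0,0],0,-1],[[0,0,0],0,-1],[[0,0,0],0,-1],[[0,0,0],0,-1],[[0,0,-0.15],0,-1],[[0,0,-0.4],0,-1],[[0,0,-0.6],0,-1],[[0,0,-0.6],0,-1]]'; python3 -m inch '[[[-0.6,-0.47,0],0,-1],[[-0.6,-0.47,0],0,-1],[[-0.6,-0.47,0],0,-1],[[-0.6,-0.47,0],0,-1],[[-0.6,-0.47,0],0,-1],[[-0.6,-0.47,0],0,-1],[[-0.62,-0.47,0],0,-1],[[0,0,0.4],0,-1],[[0,0,0],0,-1],[[0,0,0],0,-1]]'; python3 -c "
from h import *
p=eyes.read_camera('wrist');cv2.imwrite('pics/w6.png',p['pixels'][:,:,::-1])
print(env.state()['eef_pos'])
for d in eyes.cut_out('sugar_bowl',p)[:4]: print(d['score'],d['centre'],fit('sugar_bowl',d['mask'],p,back(d['centre'],p,30)))
print(proj([(440,-330,84)],p))
p=eyes.read_camera('top')
for d in eyes.cut_out('vase',p)[:2]: print(d['score'],d['centre'],fit('vase',d['mask'],p,(635,-76),22))
"
```

```text
t: 23.4
eef_pos: [636.2, -75.9, 200.6]
tcp_rot: [3.141, 0.0, 1.571]
ft_force: [-0.1, -0.2, -0.1]
opening: 1.0
grip_force: 0.0
t: 24.65
eef_pos: [439.4, -329.0, 175.7]
tcp_rot: [3.141, 0.001, 1.571]
ft_force: [0.8, 0.4, -0.4]
opening: 1.001
grip_force: 0.0
[ 439.46565922 -328.98863144  175.82121797]
0.88 [230.4, 321.5] (array([ 440.33544382, -330.22472835]), np.float64(0.9543508826474475))
0.83 [383.4, 179.9] (array([ 339.05518858, -498.68438719]), np.float64(0.049478884451301))
0.59 [394.9, 286.3] (array([ 411.05159172, -482.41855673]), np.float64(0.5536388671731999))
[[318.50406395 249.75567208]]
0.97 [185.2, 299.5] (array([637.17016602, -75.96044922]), np.float64(0.7847245121531211))
```

View pics/w6.png

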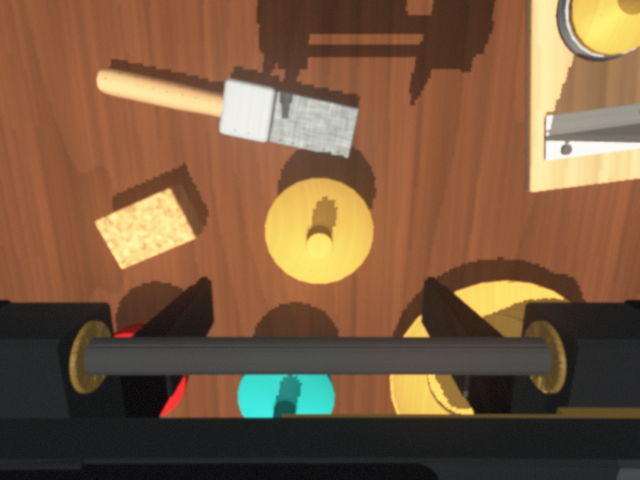

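```bash
python3 -c "
from h import *
im=cv2.imread('pics/w6.png')[170:295,250:390];cv2.imwrite('pics/w6c.png',cv2.resize(im,None,fx=5,fy=4.8 if 0 else 4.8,interpolation=2) if 0 else cv2.resize(im,(672,600),interpolation=cv2.INTER_CUBIC))
p=eyes.read_camera('wrist')
for y in(-330,-328):print(y,[np.round(proj([(440.3,y+d,z)],p)[0],1) for z,d in((84,-9),(84,0),(84,9),(60,-9),(60,9))])
"
```

```text
-330 [array([318.9, 262.7]), array([318.9, 250. ]), array([319., 237.]), array([318.8, 252.8]), array([318.8, 228.9])]
-328 [array([318.9, 259.9]), array([318.9, 247.1]), array([319. , 234.1]), array([318.8, 250.2]), array([318.8, 226.2])]
```

View pics/w6c.png

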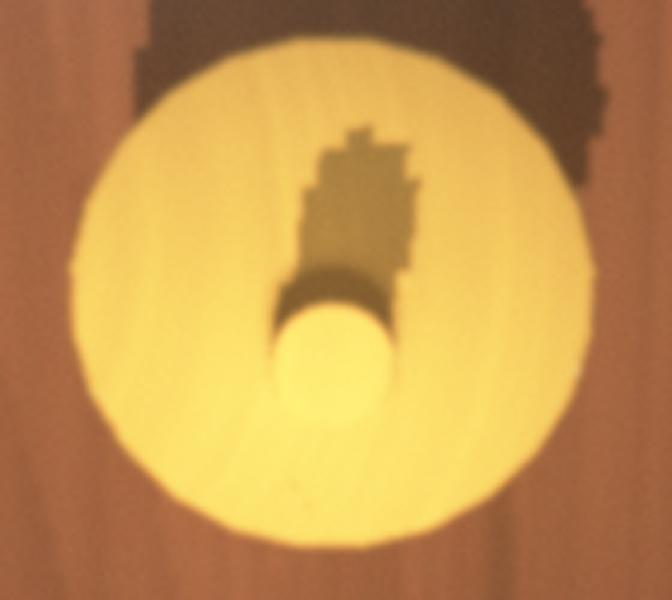

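The knob's top is at about (319.4,245.8), giving a bowl position of (440.6,-327.2).

```bash
python3 -m inch '[[[0.03,0.02,0.2],0,-1],[[0,0,0.45],0,-1],[[0,0,0.45],0,-1],[[0,0,0.45],0,-1],[[0,0,0.2],0,-1],[[0,0,0.12],0,-1],[[0,0,0],0,1],[[0,0,0],0,1],[[0,0,0],0,1],[[0,0,0],0,1]]';  python3 -m inch '[[[0,0,0],0,1],[[0,0,0],0,1],[[0,0,0],0,1],[[0,0,0],0,1],[[0,0,0],0,1],[[0,0,0],0,1],[[0,0,0],0,1],[[0,0,0],0,1],[[0,0,0],0,1],[[0,0,0],0,1]]';python3 -m inch '[[[0,0,-0.1],0,1],[[0,0,-0.2],0,1],[[0,0,-0.4],0,1],[[0,0,-0.5],0,1],[[0,0,-0.5],0,1],[[0,0,-0.2],0,1],[[0,0,-0.1],0,1],[[0,0,0],0,1],[[0,0,0],0,1],[[0,0,0],0,1]]'
```

```text
t: 26.15
eef_pos: [440.2, -327.5, 63.0]
tcp_rot: [3.141, 0.001, 1.571]
ft_force: [0.5, -0.2, -0.5]
opening: 0.636
grip_force: 0.0
t: 27.4
eef_pos: [440.1, -327.4, 62.6]
tcp_rot: [3.142, 0.0, 1.571]
ft_force: [0.1, -0.2, -2.6]
opening: 0.181
grip_force: 30.0
t: 28.65
eef_pos: [439.9, -327.2, 182.0]
tcp_rot: [-3.141, -0.001, 1.571]
ft_force: [-0.0, -0.9, -4.8]
opening: 0.186
grip_force: 30.0
```

```bash
python3 -m inch '[[[0.2,0.0,0],0,1],[[0.4,0.0,0],0,1],[[0.6,0.1,0],0,1],[[0.7,0.1,0],0,1],[[0.7,0.1,0],0,1],[[0.7,0.1,0],0,1],[[0.7,0.1,0],0,1],[[0.7,0.1,0],0,1],[[0.6,0.1,0],0,1],[[0.4,0.1,0],0,1]]'; python3 -m inch '[[[0.16,0.3,0],0,1],[[0,0.45,0],0,1],[[0,0.5,0],0,1],[[0,0.5,0],0,1],[[0,0.4,0],0,1],[[0,0.25,0],0,1],[[0,0,0.2],0,1],[[0,0,0.4],0,1],[[0,0,0.4],0,1],[[0,0,0.3],0,1]]'; python3 -m inch '[[[0,0,0.2],0,1],[[0,0,0.05],0,1],[[0,0,0],0,1],[[0,0,0],0,1],[[0,0,0],0,1],[[0,0,0],0,1],[[0,0,0],0,1],[[0,0,0],0,1],[[0,0,0],0,1],[[0,0,0],0,1]]';python3 -c "
from h import *
p=eyes.read_camera('wrist');cv2.imwrite('pics/w7.png',p['pixels'][:,:,::-1])
print(env.state()['eef_pos'])
for d in eyes.cut_out('stand_a',p): print(d['score'],d['centre'],fit('stand_a',d['mask'],p,back(d['centre'],p,20)))
"
```

```text
t: 29.9
eef_pos: [487.1, 17.5, 182.8]
tcp_rot: [-3.142, -0.0, 1.573]
ft_force: [0.8, -0.8, -4.7]
opening: 0.183
grip_force: 30.0
t: 31.15
eef_pos: [630.5, 25.0, 103.1]
tcp_rot: [-3.14, -0.0, 1.571]
ft_force: [0.5, -0.4, -5.4]
opening: 0.185
grip_force: 30.0
t: 32.4
eef_pos: [632.1, 24.3, 89.6]
tcp_rot: [3.142, 0.0, 1.571]
ft_force: [0.8, -0.1, -5.0]
opening: 0.183
grip_force: 30.0
[632.08294327  24.25367177  89.61389626]
0.89 [99.2, 280.2] (array([611.83880302, 115.01175312]), np.float64(0.9786368404088825))
0.61 [201.9, 323.8] (array([632.29099283,  25.82236184]), np.float64(0.03701021363743773))
0.57 [375.7, 294.7] (array([617.3637182 , -99.02126885]), np.float64(0.004631417548340733))
```

View pics/w7.png

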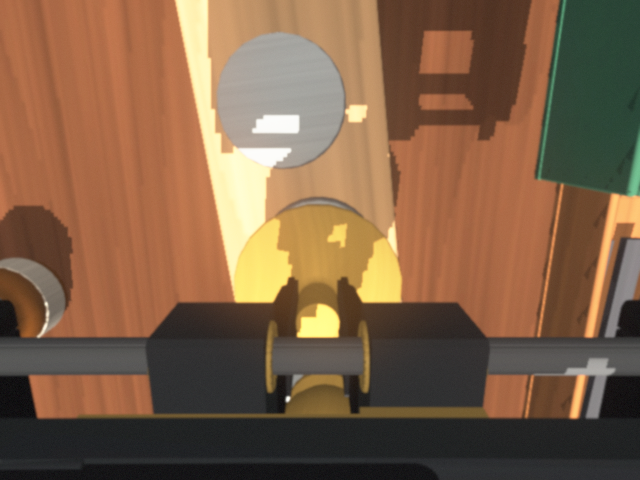

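The bowl is upright and centred over its stand (both near column 319). Lowering in small steps.

```bash
python3 -m inch '[[[0,0,0.03],0,1],[[0,0,0.03],0,1],[[0,0,0.01],0,1],[[0,0,0],0,1],[[0,0,0],0,1],[[0,0,0],0,1],[[0,0,0],0,1],[[0,0,0],0,1],[[0,0,0],0,1],[[0,0,0],0,1]]'; python3 -m inch '[[[0,0,0.006],0,1],[[0,0,0.004],0,1],[[0,0,0],0,1],[[0,0,0],0,1],[[0,0,0],0,1],[[0,0,0],0,1],[[0,0,0],0,1],[[0,0,0],0,1],[[0,0,0],0,1],[[0,0,0],0,1]]'
```

```text
t: 33.75
eef_pos: [632.1, 24.3, 85.4]
tcp_rot: [3.142, 0.0, 1.571]
ft_force: [-0.1, 0.1, -4.2]
opening: 0.185
grip_force: 30.0
t: 35.0
eef_pos: [632.1, 24.2, 84.8]
tcp_rot: [3.142, 0.0, 1.571]
ft_force: [-0.7, 0.4, -5.4]
opening: 0.182
grip_force: 30.0
```

```bash
python3 -m inch '[[[0,0,0.006],0,1],[[0,0,0.004],0,1],[[0,0,0],0,1],[[0,0,0],0,1],[[0,0,0],0,1],[[0,0,0],0,1],[[0,0,0],0,1],[[0,0,0],0,1],[[0,0,0],0,1],[[0,0,0],0,1]]'
```

```text
t: 36.25
eef_pos: [632.3, 24.3, 84.5]
tcp_rot: [3.141, 0.0, 1.571]
ft_force: [-0.6, 1.2, 5.3]
opening: 0.187
grip_force: 30.0
```

```bash
python3 -m inch '[[[0,0,0],0,0.6],[[0,0,0],0,0.3],[[0,0,0],0,0],[[0,0,0],0,-1],[[0,0,0],0,-1],[[0,0,0],0,-1],[[0,0,-0.15],0,-1],[[0,0,-0.4],0,-1],[[0,0,-0.6],0,-1],[[0,0,-0.5],0,-1]]'; python3 -m inch '[[[0.65,-0.44,0],0,-1],[[0.65,-0.44,0],0,-1],[[0.65,-0.44,0],0,-1],[[0.65,-0.44,0],0,-1],[[0.66,-0.45,0],0,-1],[[0.66,-0.45,0],0,-1],[[0.66,-0.45,0],0,-1],[[0.66,-0.45,0],0,-1],[[0,0,0.3],0,-1],[[0,0,0],0,-1]]'; python3 -c "
from h import *
p=eyes.read_camera('wrist');cv2.imwrite('pics/w8.png',p['pixels'][:,:,::-1])
print(env.state()['eef_pos'])
for d in eyes.cut_out('beaker',p)[:2]: print(d['score'],d['centre'],fit('beaker',d['mask'],p,(419,338)))
for d in eyes.cut_out('stand_a',p): print(d['score'],d['centre'],fit('stand_a',d['mask'],p,back(d['centre'],p,20)))
print(proj([(419,338,56)],p))
p=eyes.read_camera('top')
for d in eyes.cut_out('sugar_bowl',p): print(d['score'],d['centre'],fit('sugar_bowl',d['mask'],p,back(d['centre'],p,30),22))
"
```

```text
t: 37.5
eef_pos: [632.2, 24.3, 185.2]
tcp_rot: [3.141, 0.0, 1.571]
ft_force: [-0.9, 0.3, -0.3]
opening: 0.997
grip_force: 0.0
t: 38.75
eef_pos: [417.8, 338.8, 165.0]
tcp_rot: [-3.141, 0.001, 1.572]
ft_force: [0.2, -0.0, -0.0]
opening: 1.003
grip_force: 0.0
[418.42117993 338.58533962 165.56309125]
0.63 [237.5, 318.8] (array([419.63012028, 339.37042284]), np.float64(0.9352173607899383))
[[319.4315242  242.84559218]]
0.86 [318.5, 445.0] (array([ 287.30013608, -452.09544283]), np.float64(0.8840963887519815))
0.72 [308.7, 318.1] (array([ 320.06038854, -125.37181882]), np.float64(0.8840697724253205))
0.68 [272.3, 497.9] (array([ 399.25005712, -592.66045404]), np.float64(0.9257413670140565))
0.58 [269.7, 452.4] (array([ 413.40937353, -473.11478198]), np.float64(0.9153747434412631))
```

View pics/w8.png

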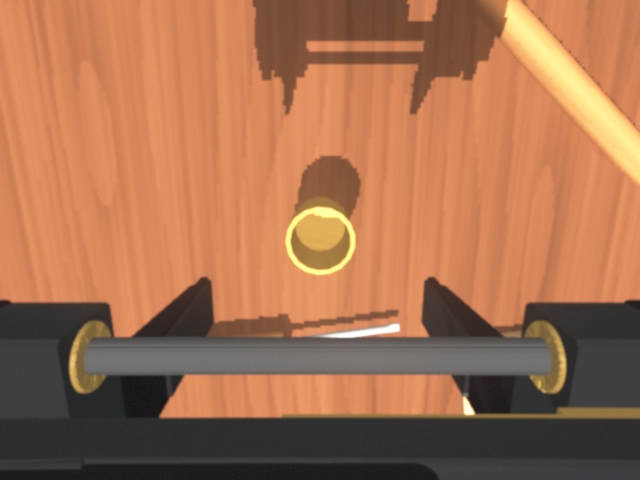

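Beaker rim is at (320.5,240.5), so the beaker is at about (419.7,339.5). Gripping.

```bash
python3 -m inch '[[[0.015,0.022,0.2],0,-1],[[0,0,0.5],0,-1],[[0,0,0.5],0,-1],[[0,0,0.5],0,-1],[[0,0,0.46],0,-1],[[0,0,0.2],0,-1],[[0,0,0.1],0,-1],[[0,0,0],0,1],[[0,0,0],0,1],[[0,0,0],0,1]]';  python3 -m inch '[[[0,0,0],0,1],[[0,0,0],0,1],[[0,0,0],0,1],[[0,0,0],0,1],[[0,0,0],0,1],[[0,0,0],0,1],[[0,0,-0.1],0,1],[[0,0,-0.3],0,1],[[0,0,-0.5],0,1],[[0,0,-0.6],0,1]]'
```

```text
t: 40.25
eef_pos: [420.0, 339.7, 18.2]
tcp_rot: [3.141, -0.0, 1.571]
ft_force: [-0.2, 1.0, 0.0]
opening: 0.739
grip_force: 0.0
t: 41.5
eef_pos: [419.4, 339.3, 108.1]
tcp_rot: [-3.14, 0.001, 1.571]
ft_force: [0.4, 0.2, -1.7]
opening: 0.524
grip_force: 30.0
```

```bash
python3 -m inch '[[[-0.2,0.2,0],0,1],[[-0.4,0.4,0],0,1],[[-0.5,0.45,0],0,1],[[-0.55,0.45,0],0,1],[[-0.55,0.45,0],0,1],[[-0.5,0.45,0],0,1],[[-0.45,0.4,0],0,1],[[-0.35,0.25,0],0,1],[[-0.2,0.15,0],0,1],[[-0.03,0,0],0,1]]';  python3 -m inch '[[[0,0,0.3],0,1],[[0,0,0.4],0,1],[[0,0,0.25],0,1],[[0,0,0.1],0,1],[[0,0,0.05],0,1],[[0,0,0],0,1],[[0,0,0],0,1],[[0,0,0],0,1],[[0,0,0],0,1],[[0,0,0],0,1]]';python3 -c "
from h import *
p=eyes.read_camera('wrist');cv2.imwrite('pics/w9.png',p['pixels'][:,:,::-1])
print(env.state()['eef_pos'])
"
```

```text
t: 42.75
eef_pos: [611.7, 115.3, 107.2]
tcp_rot: [-3.141, 0.0, 1.57]
ft_force: [-0.3, -0.3, -2.0]
opening: 0.524
grip_force: 30.0
t: 44.0
eef_pos: [611.8, 115.7, 41.7]
tcp_rot: [3.141, 0.0, 1.571]
ft_force: [0.2, 0.5, -1.8]
opening: 0.523
grip_force: 30.0
[611.83119877 115.7116653   41.67082717]
```

View pics/w9.png

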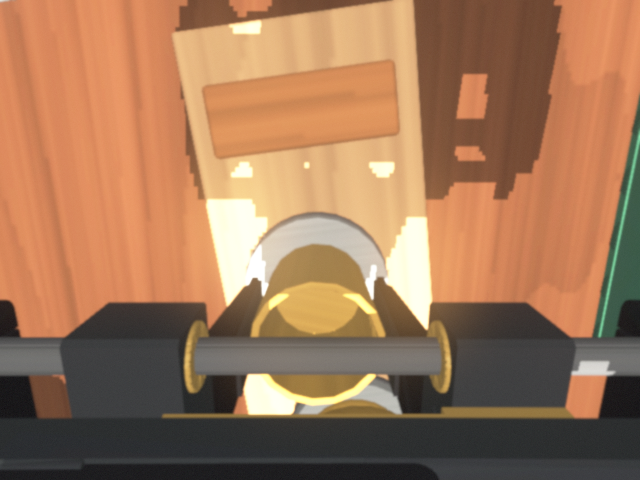

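The beaker is over its stand, with the stand arc at column ~316 and the beaker at ~318. Lowering.

```bash
python3 -m inch '[[[0,-0.01,0.015],0,1],[[0,0,0.01],0,1],[[0,0,0.005],0,1],[[0,0,0],0,1],[[0,0,0],0,1],[[0,0,0],0,1],[[0,0,0],0,1],[[0,0,0],0,1],[[0,0,0],0,1],[[0,0,0],0,1]]'
```

```text
t: 45.3
eef_pos: [611.2, 115.8, 39.9]
tcp_rot: [3.141, 0.0, 1.571]
ft_force: [-0.4, 0.2, -1.5]
opening: 0.523
grip_force: 30.0
```

```bash
python3 -m inch '[[[0,0,0.006],0,1],[[0,0,0.004],0,1],[[0,0,0],0,1],[[0,0,0],0,1],[[0,0,0],0,1],[[0,0,0],0,1],[[0,0,0],0,1],[[0,0,0],0,1],[[0,0,0],0,1],[[0,0,0],0,1]]'
```

```text
t: 46.55
eef_pos: [611.2, 115.8, 39.8]
tcp_rot: [3.141, 0.0, 1.571]
ft_force: [-1.6, -0.5, 4.7]
opening: 0.524
grip_force: 30.0
```

Contact. I'll release, rise, back away, and check everything.

```bash
python3 -m inch '[[[0,0,0],0,0],[[0,0,0],0,-0.3],[[0,0,0],0,-1],[[0,0,0],0,-1],[[0,0,0],0,-1],[[0,0,0],0,-1],[[0,0,-0.2],0,-1],[[0,0,-0.5],0,-1],[[0,0,-0.8],0,-1],[[0,0,-0.9],0,-1]]'; python3 -m inch '[[[0.5,-0.4,-0.3],0,-1],[[0.6,-0.4,-0.3],0,-1],[[0.6,-0.4,0],0,-1],[[0.6,-0.4,0],0,-1],[[0.6,-0.4,0],0,-1],[[0.5,-0.3,0],0,-1],[[0,0,0],0,-1],[[0,0,0],0,-1],[[0,0,0],0,-1],[[0,0,0],0,-1]]'; python3 -c "
from h import *
ims=[]
for n in('top','scene'):
  p=eyes.read_camera(n)
  for k,x in dict(candlestick=(651,-165),vase=(636,-76),sugar_bowl=(632,24),beaker=(611,115)).items():
    for d in eyes.cut_out(k,p): 
      c=back(d['centre'],p,50)
      if np.hypot(*(c-x))<90: print(n,k,d['score'],d['centre'],fit(k,d['mask'],p,x,22))
  print([(np.round(fit('polish_jar',d['mask'],p,(432,-11))[0],1)) for d in eyes.cut_out('polish_jar',p)])
  im=p['pixels'][:,:,::-1]
  ims.append(cv2.resize(im[130:290,170:410] if n=='top' else im[150:350,190:490],(600,400) if n=='scene' else (600,200*2))[:300 if 0 else 400])
cv2.imwrite('pics/f.png',cv2.resize(np.vstack(ims),(450,600)))
"
```

```text
t: 47.8
eef_pos: [610.8, 115.7, 185.1]
tcp_rot: [-3.141, 0.0, 1.571]
ft_force: [0.7, 0.3, -0.0]
opening: 1.001
grip_force: 0.0
t: 49.05
eef_pos: [473.6, 319.1, 219.3]
tcp_rot: [3.142, 0.0, 1.57]
ft_force: [-0.5, -0.5, 0.8]
opening: 0.996
grip_force: 0.0
top candlestick 0.67 [179.6, 332.2] (array([ 651.62904704, -165.68471789]), np.float64(0.9160989956674557))
top vase 0.81 [183.7, 297.5] (array([635.69091797, -77.34472656]), np.float64(0.850864548042236))
top sugar_bowl 0.92 [184.9, 264.0] (array([634.1304636 ,  25.33293343]), np.float64(0.9136072676699237))
top beaker 0.84 [194.0, 227.3] (array([610.14982942, 114.87556852]), np.float64(0.9022676336161758))
[array([434.2,  -9.3])]
scene candlestick 0.85 [254.4, 262.9] (array([ 650.82897949, -166.3526001 ]), np.float64(0.7991804972821032))
scene vase 0.89 [263.8, 283.9] (array([633.32125854, -79.11585999]), np.float64(0.9126411937298845))
scene sugar_bowl 0.73 [280.0, 316.7] (array([628.82261765,  21.93671232]), np.float64(0.8767453422429703))
scene beaker 0.66 [296.7, 349.8] (array([610.13140658, 112.17145449]), np.float64(0.8546268911040519))
[array([431.6, -10.7])]
```

View pics/f.png

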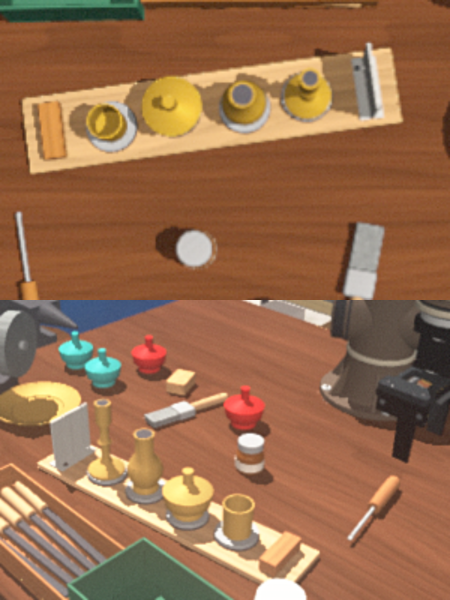

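All four pieces are upright and centred on their stands, descending from the shield (top right), and the jar hasn't moved.

```bash
python3 -c "
from cell import env
print(env.job_done())"
```

```text
the job is handed in; nothing more can be done
None
```

The job is handed in at about 49 s of robot time: candlestick, vase, sugar bowl and beaker stand upright and centred to within a few millimetres on the stands, in that order from the shield, and the jar of polish has not moved.

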